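Scrape the dead chips off the sloping board plate into its swing-out tray

ROBOT

A 6-joint arm with a two-finger parallel gripper is mounted at the origin on the work surface. World frame = base frame: x ahead of the robot, y to its left, z up, the work surface at z = 0. Lengths are in m, angles in rad, forces in N, time in s.
With the tool pointing down it reaches from about 0.3 to 0.775 m from the base axis. Payload 14.6 kg.
Tool frame: the origin (TCP) lies midway between the tips of the shut fingers; the grasp point (between the pads) lies 19 mm behind it (ctrl.pinch_z is the z of the grasp point in the tool frame, in m); z points along the fingers, y is the line along which they close (so a half turn about z gives the same grasp; the last joint's range is limited). The gripper opens to 94 mm and grips with 3 to 60 N. Pads are 16 mm wide; open, the fingers measure 119 mm over their backs; the gripper's body (75 mm by 177 mm) begins 78 mm behind the grasp point.
Start: joints at [1.138, 0.3, 1.521, -0, 1.321, -0.067], TCP at [0.197, 0.514, 0.168] pointing down, gripper open.
Joint ranges: [-3.03, 3.03], [-0.79, 2.21], [0.23, 2.52], [-1.04, 4.18], [0, 3.07], [-2.55, 2.55]. Speed limits (rad/s): [2.22, 2.22, 2.57, 3.14, 3.14, 3.14].

INTERFACE

Orientations are given as [roll, pitch, yaw] about the fixed x, y, z axes, in that order (R = Rz(yaw) Ry(pitch) Rx(roll)).
In Python, from station import ctrl, camera, ticket gives the robot as it stands. The module is installed in compiled form; this text tells all that it offers.
- The arm moves only by the shell command python3 -m inch 'ROWS' [FORCE]. ROWS is text: rows parted by semicolons, each of 7 numbers parted by spaces: the opening, from -1 (shut) to 1 (fully open), then the shift along the tool's x, y, z in units of 0.03 m (1.0 is 0.03 m), then the turn, a rotation vector about the tool's x, y, z in units of 10 degrees (1.0 is 10 degrees). In form: grip dx dy dz rx ry rz; .... A call has 1 to 10 rows; each row shifts and turns the commanded pose from where the row before left it, along the tool's axes as they then stand; what a row does not reach is not made up. A row lasts 1/8 s, in which the tool goes at most 62.5 mm and 10.7 degrees, less where a joint would pass 70% of its speed; a pose out of reach is approached as far as the arm can. A call with a number of a shift or a turn outside -1 to 1 is refused whole. A call with a gripper value outside its range is refused whole. The fingers move at their own pace and stop on an object; FORCE is the grip in N (left out, the last holds). Time passes only in rows, so rows that do not move let the fingers close. It gives the time, the measured TCP pose, the force, the opening and the grip force at its end, in the units of the state.
- ctrl.get_obs(): the state, without advancing time (a new reading comes with each control period).
- camera(name): name is "scene" or "top" or "wrist"; returns a dict with "img" (480x640x3 uint8, blue, green, red), "range_z" (480x640 float32, m along the optical axis (not along the pixel's ray), 0 where there is no reading), "intrinsics" (3x3 intrinsics, pixels), "view" (4x4, takes a point from world to camera coordinates). Camera axes: x right, y down, z forward; pixel columns grow to the right and rows downward; lengths in m; the calibration is good to about 2 mm. The wrist camera is an equidistant fisheye: a pixel r from the principal point sees the ray r / f radians off the axis. A picture is of the moment at which its call begins.
- ticket.hand_in(): hands the job in; it is judged then, once.
The state is a dict: "time_s": time; "qpos": joint angles; "joint_vel": joint speeds; "tau": joint torques, N m; "ee_pos": TCP position; "eef_rot": TCP orientation; "force": force on the tool from outside, world axes, zero at the start; "moment": the same for the moment, N m; "grip_width": finger opening in m; "grip_force": force on a finger pad.
Only numpy, scipy, OpenCV 4.12 (cv2) and the standard library are available. Lean on these libraries where they do the work, as an engineer would, in place of code of your own. Each camera call takes 0.05 s, during which the arm holds its last target. There are 200 camera calls.

TASK

Four dead chips lie on the sloping repair plate. First swing the catch tray, which has an upright pin to move it by, out from under the plate, fully to its end stop; then take the wooden scraper block from its shallow dock and, holding it square to the slope, wipe all four chips sideways off the plate's open end so that they drop into the tray, and last set the scraper back upright in its dock with the tray left fully out. Do not touch the chips with the fingers, and leave the multimeter, the mug and the flask where they stand.

Things in the scene. Friction and masses are not known exactly. Their poses are not given: they have to be found in the camera images.
- plate: Fixed aluminium plate faced with a grey non-slip sheet, sloping 28 degrees, low edge towards the robot. Origin on its surface at the middle of the low edge, 75 mm above the table; x runs up the slope, y level to the left, z is the surface normal. Surface: x 0 to 190, y -130 to +130 mm, 5 mm thick. A lip (x -5 to 0 mm, 12 mm high) closes the low edge; the other edges are open.
- plate_edge (a point): Middle of the plate's open left edge, over which the chips must drop: on the surface at x 90, y 130 mm of the plate. Axes as the plate's.
- tray (a joint): Angle of the catch tray about its upright hinge, rad: 0 tucked under the plate, grows counter-clockwise seen from above, end stop at 1.571 (tray alongside the plate, under its y = +130 mm edge). It stays where it is left; a light push moves it.
- tray_hinge (a point): Point of the tray's upright hinge axis at table height, under the plate's low left corner. At joint 0 its x points horizontally as the plate's x does, its y as the plate's y, z up; the frame turns with the tray.
- tray_pin (a point): Top centre of the upright steel pin for moving the tray: 14 mm diameter, upright, bare from 33 mm to 100 mm above the table; this point is 100 mm above the table. It stands on a flat arm, at x 85, y 65 mm in the frame of tray_hinge, 107 mm from the hinge axis.
- tray_in (a point): Middle of the inner floor of the grey catch tray, 11 mm above the table; axes as tray_hinge, turning with the tray. The inside measures 119 mm along x and 194 mm along y, walls 3 mm, rim 46 mm above the table.
- scraper: Scraper block standing on its rubber foot in the dock: wooden body 30 mm thick along its x, 115 mm long along its y, 75 mm high in all; the foot (lowest 18 mm) is 22 mm thick. Origin in the middle of the underside, z up. 0.13 to 0.25 kg. To be gripped across the 30 mm thickness.
- dock: Fixed shallow dark steel dock for the scraper: outside 60 mm along x, 150 mm along y, rim 14 mm high, walls and floor 4 mm (inside 52 by 142 mm, floor 4 mm above its origin). Origin in the middle of its underside on the table. It may be in the place nearer to or farther from the robot on the right.
- chip_a: Loose dead chip lying flat on the plate: 26 mm square and 8 mm thick, black with a steel lid, 10 to 22 g. Origin in the middle of its underside, z its normal.
- chip_b: Loose dead chip lying flat on the plate: 24 mm square and 10 mm thick, with dark metal fins on top, 10 to 22 g. Origin in the middle of its underside, z its normal.
- chip_c: Loose dead chip lying flat on the plate: oblong, 32 mm along its x, 16 mm along its y, 9 mm thick, black with steel legs, 10 to 22 g. Origin in the middle of its underside, z its normal.
- chip_d: Loose dead chip lying flat on the plate: 21 mm square and 9.5 mm thick, black with a copper dot on top, 10 to 22 g. Origin in the middle of its underside, z its normal.
- meter: Bystander: red multimeter lying flat, 80 mm along x, 150 mm along y, 41 mm high with its dial. Origin under its middle.
- mug: Bystander: white mug, 80 mm across, 90 mm high, handle at its +y. Origin under its middle.
- flask: Bystander: white plastic flask, 52 mm across, 100 mm high. Origin under its middle.
Mind the look-alikes: they are no part of the job. What is shaped like the scraper but yellow is not meant. Several things look just like the dock: the one meant starts farthest to the robot's right.

How it is judged:
On the way, in this order (a step that is already met when the one before it is completed fails the run):
1. the tray is swung fully out (joint above 1.48 rad), the scraper still in its dock (value of joint tray above 1.48 rad and distance between scraper and dock below 0.03 m), for 0.2 s.
2. the scraper is lifted out of its dock (its underside more than 40 mm above the table) (value of joint tray above 1.48 rad and height (world z) of scraper above 0.04 m), for 0.2 s.
3. the scraper is set square to the slope on the plate (foot within 12 mm of the surface, upright axis within 0.2 rad of the normal) (value of joint tray above 1.48 rad and angle between the z axis of scraper and the z axis of plate, either way round below 0.2 rad and x of scraper in the frame of plate between 0 and 0.19 m and y of scraper in the frame of plate between -0.14 and 0.14 m and z of scraper in the frame of plate between -0.005 and 0.012 m), for 0.1 s.
4. all four chips are in the tray while the scraper is still off its dock (value of joint tray above 1.48 rad and x of chip_a in the frame of tray_in between -0.061 and 0.061 m and y of chip_a in the frame of tray_in between -0.0985 and 0.0985 m and z of each of chip_a, chip_b, chip_c, chip_d in the frame of tray_in below 0.035 m and x of chip_b in the frame of tray_in between -0.061 and 0.061 m and y of chip_b in the frame of tray_in between -0.0985 and 0.0985 m and x of chip_c in the frame of tray_in between -0.061 and 0.061 m and y of chip_c in the frame of tray_in between -0.0985 and 0.0985 m and x of chip_d in the frame of tray_in between -0.061 and 0.061 m and y of chip_d in the frame of tray_in between -0.0985 and 0.0985 m and distance between scraper and dock above 0.04 m), for 0.2 s.
At the end, for the whole second after the job is handed in: The tray is out (joint above 1.48 rad), all four chips lie inside it at rest, and the scraper stands at rest on the floor of its dock (origin within 25 mm of the dock's origin seen from above and less than 9 mm above it), upright within 0.1 rad and released (value of joint tray above 1.48 rad and x of chip_a in the frame of tray_in between -0.061 and 0.061 m and y of chip_a in the frame of tray_in between -0.0985 and 0.0985 m and z of each of chip_a, chip_b, chip_c, chip_d in the frame of tray_in below 0.035 m and x of chip_b in the frame of tray_in between -0.061 and 0.061 m and y of chip_b in the frame of tray_in between -0.0985 and 0.0985 m and x of chip_c in the frame of tray_in between -0.061 and 0.061 m and y of chip_c in the frame of tray_in between -0.0985 and 0.0985 m and x of chip_d in the frame of tray_in between -0.061 and 0.061 m and y of chip_d in the frame of tray_in between -0.0985 and 0.0985 m and horizontal distance between scraper and dock below 0.025 m and z of scraper in the frame of dock below 0.009 m and angle between scraper's own z axis and vertical below 0.1 rad and linear speed of scraper below 0.02 m/s and linear speed of each of chip_a, chip_b, chip_c, chip_d below 0.03 m/s); the robot touches nothing.
It fails at once if a chip is touched with the fingers (contact force between the fingers and chip_a above 0.5 N or contact force between the fingers and chip_b above 0.5 N or contact force between the fingers and chip_c above 0.5 N or contact force between the fingers and chip_d above 0.5 N).
It fails at once if the meter, mug or flask is moved by more than 25 mm or tipped by more than 0.35 rad (distance of any of meter, mug, flask from where it was at the start of the episode above 0.025 m or angle between any of meter, mug, flask's own z axis and vertical above 0.35 rad).
It also fails if it takes over 64 s, if anything falls off the work surface, if the arm or the gripper's body presses on something with over 40 N, if the wrist force passes 120 N, or if a joint passes its speed limit or range.

## Working session

There is one attempt and no reset: what is moved stays moved. The work goes in short steps, Python scripts to look and compute and a shell command to move; the robot and the scene stay as the last step left them, time stands still between calls to the robot, and variables do not carry over. Pictures are saved under pics/ and viewed, at most 10 in all, crops included, and the job is handed in when it is done.

```bash
mkdir -p pics; python3 - <<'E'
from station import ctrl,camera
import cv2,numpy as np
for n in("scene","top"):
    c=camera(n);cv2.imwrite(f"pics/{n}0.png",c["img"]);np.savez(f"{n}0.npz",**c)
    print(n,c["intrinsics"].tolist(),np.round(c["view"],3).tolist())
print(ctrl.get_obs(),ctrl.pinch_z)
E
```

```text
scene [[458.9284913315482, 0.0, 313.1126861428725], [0.0, 458.9284913315482, 241.1925107912768], [0.0, 0.0, 1.0]] [[0.741, 0.672, -0.014, -0.372], [0.507, -0.572, -0.644, -0.148], [-0.441, 0.47, -0.765, 1.247], [0.0, 0.0, 0.0, 1.0]]
top [[558.1671692723046, 0.0, 320.6829694330209], [0.0, 558.1671692723046, 239.79795300424303], [0.0, 0.0, 1.0]] [[-0.029, -1.0, -0.005, 0.082], [-0.992, 0.029, -0.126, 0.48], [0.126, 0.002, -0.992, 1.493], [0.0, 0.0, 0.0, 1.0]]
{'time_s': 0.1, 'qpos': array([ 1.13841994e+00,  3.00397975e-01,  1.52148270e+00, -1.92135780e-05,
        1.32070444e+00, -6.66166079e-02]), 'joint_vel': array([ 0.00076126,  0.00030411, -0.00199752, -0.00107147,  0.00172822,
        0.00015631]), 'tau': array([ 1.71833359e-03, -5.32636464e+01, -3.53284943e+01,  7.09885382e-02,
        2.35580618e-02, -4.94346614e-05]), 'ee_pos': array([0.19662033, 0.51337685, 0.16796808]), 'eef_rot': array([-3.14060115e+00, -4.74961216e-05,  2.77583762e+00]), 'force': array([-1.24579513,  0.78938916, -0.09306454]), 'moment': array([ 0.00829011, -0.01729284, -0.01126473]), 'grip_force': 0.0, 'grip_width': 0.09399132794726348} -0.0188
```

View pics/top0.png

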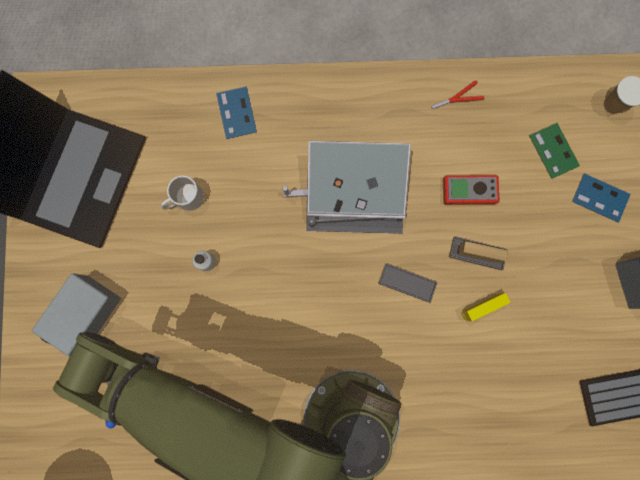

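View pics/scene0.png

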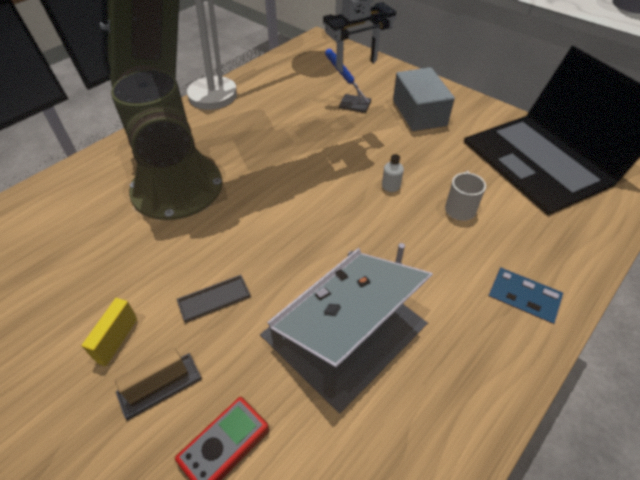

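The top view shows the plate at (358,180), with chips at (338,183), (372,183), (338,206) and (361,204). The pin is at (287,190).

Candidates for the dock and scraper:
- **(478,253):** a dock with a wooden block in it. It is the farthest right, so this is the one I want.
- **(407,283):** an empty look-alike dock.
- **(487,306):** a yellow look-alike block.
- **(78,313):** a grey box, which is neither.

The mug is at (183,192), the flask at (202,261) and the meter at (471,190).

```bash
cat > h.py <<'E'
import numpy as np,cv2
def cloud(c):
    K=c["intrinsics"];V=c["view"];z=c["range_z"];h,w=z.shape
    u,v=np.meshgrid(np.arange(w),np.arange(h))
    p=np.stack([(u-K[0,2])/K[0,0]*z,(v-K[1,2])/K[1,1]*z,z],-1)
    P=(p-V[:3,3])@V[:3,:3]; P[z<=0]=np.nan
    return P
def proj(c,P):
    q=np.atleast_2d(P)@c["view"][:3,:3].T+c["view"][:3,3]
    q=q@c["intrinsics"].T; return q[:,:2]/q[:,2:]
def ray(c,u,v,h):
    K=c["intrinsics"];V=c["view"];d=np.linalg.inv(K)@[u,v,1.]@V[:3,:3];o=-V[:3,3]@V[:3,:3]
    return o+d*(h-o[2])/d[2]
E
python3 - <<'E'
from h import *
c=dict(np.load("top0.npz"));P=cloud(c);I=c["img"]
def reg(u0,u1,v0,v1,z0,z1):
    m=np.zeros(P.shape[:2],bool);m[v0:v1,u0:u1]=1
    return m&(P[...,2]>z0)&(P[...,2]<z1)
def box(m,n):
    q=P[m];r=cv2.minAreaRect(q[:,:2].astype(np.float32));print(n,len(q),np.round(r[0],4),np.round(r[1],4),round(r[2],2),'z',np.round(np.percentile(q[:,2],[5,50,95]),4))
print('table',np.nanmedian(P[300:340,250:300,2]))
box(reg(440,515,230,275,.06,.1),'scraper');box(reg(440,515,230,275,.006,.1),'dock+')
box(reg(370,445,255,310,.006,.1),'emptydock');box(reg(455,520,285,330,.03,.1),'yellow')
box(reg(435,510,165,215,.02,.06),'meter');box(reg(150,210,170,215,.05,.12),'mug');box(reg(180,220,240,280,.05,.12),'flask')
box(reg(275,303,178,200,.06,.12),'pin');box(reg(270,305,178,200,.01,.06),'arm')
# plate
m=reg(300,415,138,222,.07,.2);q=P[m]
for _ in range(4):
    A=np.c_[q[:,:2],np.ones(len(q))];s=np.linalg.lstsq(A,q[:,2],rcond=None)[0];r=q[:,2]-A@s;q=q[abs(r)<.003]
print('plane',s,'slope',np.degrees(np.arctan(np.hypot(s[0],s[1]))),'yaw',np.degrees(np.arctan2(s[1],s[0])))
box(m&(abs(P[...,2]-P[...,0]*s[0]-P[...,1]*s[1]-s[2])<.003),'plate')
yaw=np.arctan2(s[1],s[0]);R=np.array([[np.cos(yaw),-np.sin(yaw)],[np.sin(yaw),np.cos(yaw)]])
f=q[:,:2]@R;print('extent',np.percentile(f,[.3,99.7],axis=0))
x=np.clip(cv2.resize(I[130:310,270:530],None,fx=3,fy=3,interpolation=2),0,255);cv2.imwrite("pics/crop1.png",x)
E
```

```text
table -0.00037667053244686173
scraper 543 [ 0.435  -0.3638] [0.1159 0.0315] 76.37 z [0.0671 0.0783 0.0839]
dock+ 1075 [ 0.4387 -0.3631] [0.2081 0.1222] 88.3 z [0.0067 0.0619 0.0827]
emptydock 618 [ 0.363  -0.1658] [0.2028 0.1479] 86.58 z [0.0062 0.0089 0.0173]
yellow 616 [ 0.2887 -0.3636] [0.0312 0.1147] 23.48 z [0.0411 0.0737 0.0793]
meter 1572 [ 0.612  -0.3519] [0.1522 0.081 ] 89.37 z [0.0273 0.0354 0.0421]
mug 443 [0.6198 0.446 ] [0.1053 0.0802] 89.68 z [0.0528 0.0771 0.0929]
flask 300 [0.435 0.386] [0.0494 0.0495] 27.64 z [0.0576 0.0715 0.102 ]
pin 36 [0.6146 0.1587] [0.0124 0.0129] 49.06 z [0.0662 0.0977 0.1043]
arm 115 [0.6151 0.1374] [0.0175 0.0566] 3.64 z [0.0265 0.0326 0.0452]
plane [ 0.51725858 -0.02819358 -0.20613323] slope 27.38534749816435 yaw -3.1198634571538246
plate 4141 [ 0.6206 -0.0319] [0.26   0.1875] 86.75 z [0.0809 0.1247 0.1607]
extent [[ 0.54425215 -0.12658854]
 [ 0.71436461  0.13110719]]
```

View pics/crop1.png

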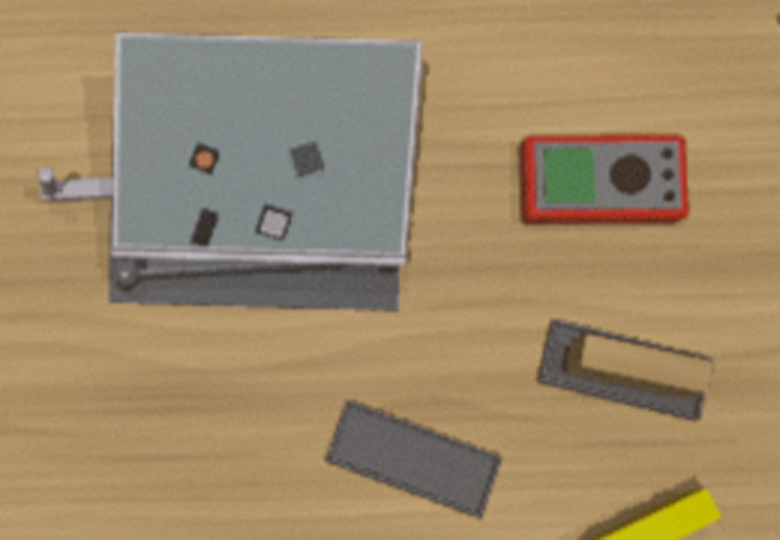

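The crop shows the light wood block in the dark dock at crop (640,360), beside the meter. That is the rightmost dock, so the choice is confirmed. The hinge post is at crop (126,272) and the pin at (46,180).

Before reaching for the pin I turn the tool so that it closes along the pin's tangent.

```bash
cat > go.py <<'E'
# usage: go.py x y z yaw(deg) [pitch roll]: remaining TCP shift in present tool axes (units .03) and turn (units 10deg)
import sys,numpy as np
from scipy.spatial.transform import Rotation as R
from station import ctrl
o=ctrl.get_obs();a=[float(v) for v in sys.argv[1:]]
Rc=R.from_euler('xyz',o["eef_rot"])
Rt=R.from_euler('xyz',[a[5] if len(a)>5 else 180,a[4] if len(a)>4 else 0,a[3]],degrees=True)
d=np.array(a[:3])-o["ee_pos"]
print('shift now',np.round(Rc.inv().apply(d)/.03,2),'shift in target axes',np.round(Rt.inv().apply(d)/.03,2),'turn',np.round((Rc.inv()*Rt).as_rotvec(degrees=True)/10,2))
print(np.round(o["ee_pos"],4),np.round(o["eef_rot"],3),'t',o["time_s"],'q',np.round(o["qpos"],2),'F',np.round(o["force"],1),'w',round(o["grip_width"],4),o["grip_force"])
E
python3 -m inch '1 0 0 0 0 0 1;1 0 0 0 0 0 1;1 0 0 0 0 0 1;1 0 0 0 0 0 1;1 0 0 0 0 0 1;1 0 0 0 0 0 1;1 0 0 0 0 0 1;1 0 0 0 0 0 1;1 0 0 0 0 0 1;1 0 0 0 0 0 1' 8
python3 -m inch '1 0 0 0 0 0 1;1 0 0 0 0 0 1;1 0 0 0 0 0 0.5;1 0.27 0.98 0 0 0 0;1 0.27 0.98 0 0 0 0;1 0.27 0.98 0 0 0 0;1 0.27 0.98 0 0 0 0;1 0.27 0.98 0 0 0 0'
python3 go.py .6146 .1587 .068 34.2
```

```text
time_s: 1.35
ee_pos: [0.1967, 0.5134, 0.1681]
eef_rot: [3.141, 0.001, 1.025]
force: [-0.3, -0.2, -0.7]
grip_width: 0.094
grip_force: 0.0
time_s: 2.35
ee_pos: [0.3132, 0.4136, 0.1682]
eef_rot: [3.141, 0.001, 0.594]
force: [0.2, 0.5, 0.3]
grip_width: 0.0939
grip_force: 0.0
shift now [ 3.57 12.67  3.34] shift in target axes [ 3.53 12.68  3.34] turn [ 0.    0.   -0.02]
[0.3132 0.4136 0.1682] [3.141e+00 1.000e-03 5.940e-01] t 2.35 q [0.85 0.23 1.61 0.   1.3  1.83] F [0.2 0.5 0.3] w 0.0939 0.0
```

```bash
python3 -m inch '0.2 0.28 0.98 0 0 0 0;0.2 0.28 0.98 0 0 0 0;0.2 0.28 0.98 0 0 0 0;0.2 0.28 0.98 0 0 0 0;0.2 0.28 0.98 0 0 0 0;0.2 0.28 0.98 0 0 0 0;0.2 0.28 0.98 0 0 0 0;0.2 0.28 0.98 0 0 0 0;0.2 0.28 0.98 0 0 0 0;0.2 0.28 0.98 0 0 0 0'
python3 -m inch '0 0.28 0.98 0 0 0 0;0 0.28 0.98 0 0 0 0;0 0.2 0.92 0 0 0 0;0 0 0 0 0 0 0'
python3 go.py .6146 .1587 .068 34.2
python3 - <<'E'
from station import camera
import cv2
from h import *
c=camera("top");cv2.imwrite("pics/a.png",cv2.resize(c["img"][120:260,250:390],None,fx=4,fy=4))
E
```

```text
time_s: 3.6
ee_pos: [0.5473, 0.2171, 0.1681]
eef_rot: [-3.141, 0.001, 0.594]
force: [0.5, 1.1, 0.4]
grip_width: 0.0565
grip_force: 0.0
time_s: 4.1
ee_pos: [0.6145, 0.1578, 0.1676]
eef_rot: [-3.141, 0.001, 0.592]
force: [-0.8, 0.8, -0.0]
grip_width: 0.0473
grip_force: 0.0
shift now [ 0.02 -0.02  3.32] shift in target axes [ 0.02 -0.02  3.32] turn [-0.    0.01 -0.03]
[0.6145 0.1578 0.1676] [-3.141e+00  1.000e-03  5.920e-01] t 4.1 q [ 0.19  0.49  1.26 -0.    1.39  1.17] F [-0.8  0.8 -0. ] w 0.0473 0.0
```

View pics/a.png

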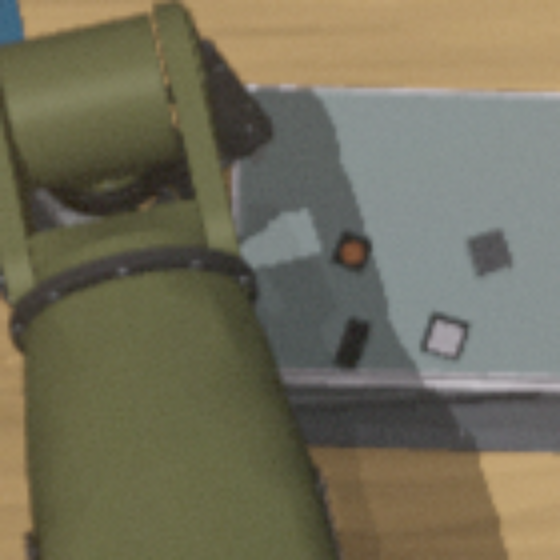

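The arm hides the pin in this view. The chips are undisturbed. I go down, close gently and swing the tray.

```bash
python3 -m inch '0 0 0 0.9 0 0 0;0 0 0 0.9 0 0 0;0 0 0 0.9 0 0 0;0 0 0 0.6 0 0 0;-0.6 0 0 0 0 0 0;-1 0 0 0 0 0 0;-1 0 0 0 0 0 0;-1 0 0 0 0 0 0;-1 0 0 0 0 0 0' 8
python3 go.py .6146 .1587 .068 34.2
```

```text
time_s: 5.28
ee_pos: [0.6141, 0.159, 0.0697]
eef_rot: [3.141, -0.0, 0.594]
force: [0.3, -0.1, -0.8]
grip_width: 0.0015
grip_force: 0.0
shift now [0.01 0.02 0.06] shift in target axes [0.01 0.02 0.06] turn [ 0.   -0.   -0.02]
[0.6141 0.159  0.0697] [ 3.141 -0.     0.594] t 5.275 q [0.2  0.58 1.37 0.   1.2  1.17] F [ 0.3 -0.1 -0.8] w 0.0015 0.0
```

```bash
python3 - <<'E'
from station import camera
import cv2
from h import *
c=camera("wrist");d=camera("scene")
a=d["img"][190:330,300:480];a=cv2.resize(a,(540,420))
b=cv2.resize(c["img"],(560,420))
cv2.imwrite("pics/b.png",cv2.resize(np.hstack([b,a]),None,fx=.72,fy=.72) if 0 else np.hstack([b[:, :260+0],a]) if 0 else np.hstack([cv2.resize(b,(400,300)),cv2.resize(a,(386,300))]))
np.savez("w.npz",**c);np.savez("s1.npz",**d)
print(c["intrinsics"].tolist())
s=dict(np.load("scene0.npz"));print('pin pred scene px',proj(s,[[.6146,.1587,.1],[.6146,.1587,.033]]))
P=cloud(s);m=np.zeros(P.shape[:2],bool);m[240:266,392:408]=1;m&=(P[...,2]>.045)&(P[...,2]<.12);q=P[m];print(len(q),np.median(q,0),q.min(0),q.max(0))
t=dict(np.load("top0.npz"));P=cloud(t);print('top pred',proj(t,[[.6146,.1587,.1],[.6146,.1587,.033]]))
E
```

```text
[[371.64829954431775, 0.0, 322.09117917462356], [0.0, 371.64829954431775, 237.17385480884903], [0.0, 0.0, 1.0]]
pin pred scene px [[402.05766923 245.11602732]
 [398.02901013 264.23625399]]
131 [0.61628964 0.15421586 0.07911174] [0.60679865 0.09004912 0.04526829] [0.63535035 0.16549026 0.11947453]
top pred [[284.58435826 187.61249684]
 [286.2745499  192.93411789]]
```

View pics/b.png

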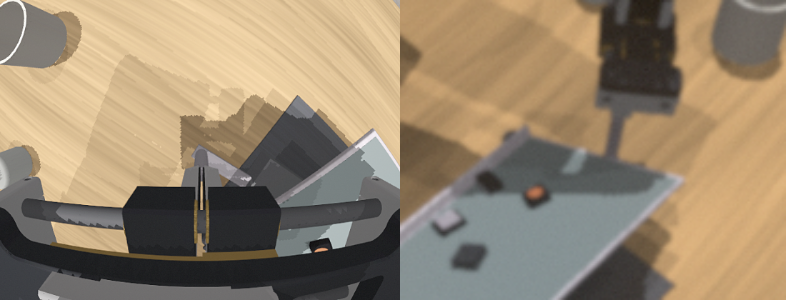

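The wrist view shows the pin at about (203,155), just outside the shut fingers on the tool's +x side, so the fingers missed it radially. I measure it from the wrist range image.

```bash
cat >> h.py <<'E'
def fcloud(c):
    K=c["intrinsics"];V=c["view"];z=c["range_z"];h,w=z.shape
    u,v=np.meshgrid(np.arange(w),np.arange(h))
    a=(u-K[0,2])/K[0,0];b=(v-K[1,2])/K[1,1];r=np.hypot(a,b)+1e-9;t=np.tan(r)/r
    p=np.stack([a*t*z,b*t*z,z],-1);P=(p-V[:3,3])@V[:3,:3];P[z<=0]=np.nan
    return P
E
python3 - <<'E'
from h import *
c=dict(np.load("w.npz"));P=fcloud(c)
for v in range(225,275,6): print(v,[tuple(np.round(P[v,u]*1000).astype(int)) if np.isfinite(P[v,u,0]) else 0 for u in range(300,350,6)])
E
```

```text
225 [(np.int64(611), np.int64(178), np.int64(2)), (np.int64(614), np.int64(174), np.int64(1)), (np.int64(617), np.int64(171), np.int64(2)), (np.int64(619), np.int64(167), np.int64(1)), (np.int64(622), np.int64(163), np.int64(1)), (np.int64(625), np.int64(159), np.int64(3)), (np.int64(627), np.int64(155), np.int64(2)), (np.int64(630), np.int64(151), np.int64(2)), (np.int64(632), np.int64(147), np.int64(1))]
231 [(np.int64(607), np.int64(176), np.int64(2)), (np.int64(610), np.int64(172), np.int64(2)), (np.int64(613), np.int64(168), np.int64(2)), (np.int64(621), np.int64(167), np.int64(32)), (np.int64(618), np.int64(160), np.int64(1)), (np.int64(621), np.int64(156), np.int64(3)), (np.int64(623), np.int64(152), np.int64(2)), (np.int64(626), np.int64(148), np.int64(1)), (np.int64(629), np.int64(144), np.int64(2))]
237 [(np.int64(603), np.int64(173), np.int64(2)), (np.int64(605), np.int64(169), np.int64(0)), (np.int64(608), np.int64(165), np.int64(1)), (np.int64(618), np.int64(165), np.int64(34)), (np.int64(620), np.int64(162), np.int64(35)), (np.int64(617), np.int64(153), np.int64(2)), (n
[... 1951 characters left out ...]
64(619), np.int64(165), np.int64(108)), (np.int64(622), np.int64(163), np.int64(110)), (np.int64(624), np.int64(162), np.int64(115)), (np.int64(626), np.int64(159), np.int64(113)), (np.int64(609), np.int64(139), np.int64(35)), (np.int64(611), np.int64(135), np.int64(34))]
273 [(np.int64(616), np.int64(173), np.int64(122)), (np.int64(617), np.int64(171), np.int64(121)), (np.int64(619), np.int64(169), np.int64(122)), (np.int64(620), np.int64(165), np.int64(118)), (np.int64(621), np.int64(163), np.int64(117)), (np.int64(624), np.int64(161), np.int64(121)), (np.int64(625), np.int64(159), np.int64(122)), (np.int64(627), np.int64(157), np.int64(122)), (np.int64(629), np.int64(154), np.int64(122))]
```

```bash
python3 -m inch '-1 0 0 0 0 0 0;-1 0 0 0 0 0 0' 8; python3 - <<'E'
from h import *
c=dict(np.load("w.npz"));cv2.imwrite("pics/c.png",cv2.resize(c["img"][220:430,220:430],None,fx=2.7,fy=2.7,interpolation=2))
E
```

```text
time_s: 5.62
ee_pos: [0.614, 0.159, 0.0694]
eef_rot: [-3.142, 0.0, 0.594]
force: [0.1, 1.0, -0.5]
grip_width: 0.0007
grip_force: 0.0
```

View pics/c.png

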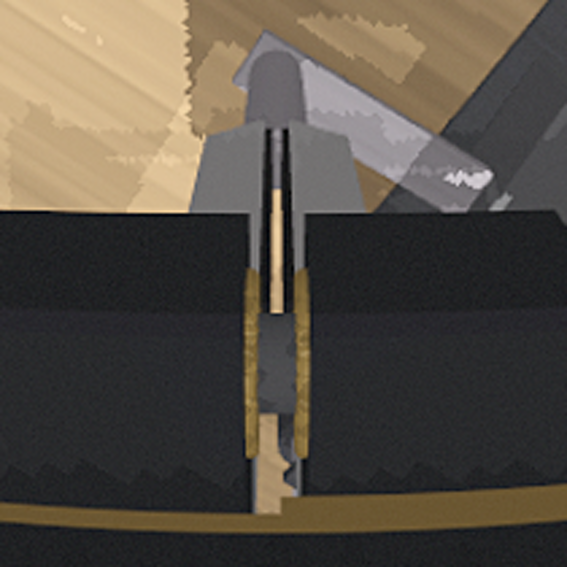

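The crop shows the shut fingertips ending at about row 268, just above the pin's top. They look to be about 40 mm higher than the reported TCP. I check this in the scene range image.

```bash
python3 - <<'E'
from h import *
from station import ctrl
c=dict(np.load("s1.npz"));P=cloud(c)
for v in range(220,266,3):
    print(v,[tuple(int(x) for x in np.round(P[v,u]*1000)) if np.isfinite(P[v,u,0]) else 0 for u in (391,396,401,406,411,416,421)])
w=dict(np.load("w.npz"));V=w["view"];print('cam pos',-V[:3,:3].T@V[:3,3],'axis',V[2,:3])
o=ctrl.get_obs();print(o["qpos"],o["force"])
E
```

```text
220 [(508, 286, -2), (628, 87, 246), (635, 92, 247), (642, 99, 247), (647, 106, 245), (655, 109, 248), (661, 118, 245)]
223 [(515, 276, 1), (633, 81, 247), (639, 86, 247), (646, 92, 248), (651, 101, 244), (658, 106, 245), (665, 111, 246)]
226 [(518, 273, -5), (636, 76, 245), (643, 81, 247), (650, 87, 246), (656, 94, 245), (663, 99, 246), (669, 106, 245)]
229 [(527, 259, 2), (640, 70, 245), (647, 75, 246), (654, 80, 247), (660, 87, 246), (667, 93, 246), (673, 99, 246)]
232 [(531, 254, -2), (641, 71, 237), (648, 76, 239), (656, 79, 242), (662, 86, 240), (669, 91, 241), (677, 94, 244)]
235 [(628, 79, 212), (641, 73, 227), (648, 78, 228), (655, 83, 230), (662, 88, 231), (669, 93, 232), (678, 95, 236)]
238 [(632, 73, 213), (638, 81, 209), (645, 86, 211), (653, 90, 213), (661, 94, 216), (668, 99, 217), (676, 103, 220)]
241 [(550, 228, 1), (639, 81, 202), (647, 85, 205), (654, 91, 204), (662, 94, 209), (670, 99, 210), (676, 105, 210)]
244 [(554, 223, -3), (564, 229, 0), (618, 146, 118), (626, 151, 120), (591, 253, 0), (599, 262, -2), (608, 269, -1)]
247 [(560, 215, -2), (568, 223, -2), (616
[... 281 characters left out ...]
7, 1), (624, 247, -2)]
256 [(576, 192, -1), (585, 200, -2), (619, 155, 70), (602, 217, -3), (610, 225, -4), (622, 227, 4), (629, 238, 0)]
259 [(582, 183, 1), (609, 155, 50), (620, 157, 58), (607, 209, -3), (616, 216, -1), (625, 224, -2), (634, 231, -1)]
262 [(630, 95, 116), (611, 154, 43), (620, 160, 45), (613, 199, 1), (621, 209, -2), (631, 214, 1), (639, 223, 0)]
265 [(636, 86, 120), (645, 90, 125), (653, 94, 128), (617, 195, -3), (626, 202, -2), (636, 207, 1), (644, 216, -1)]
cam pos [0.66790414 0.19597731 0.2874663 ] axis [-0.18744855 -0.12778682 -0.97392688]
[1.95692465e-01 5.75436779e-01 1.36554957e+00 4.95742180e-06
 1.20067864e+00 1.17240337e+00] [ 0.08807748  0.97909934 -0.52481498]
```

Both cameras put the fingertips at z≈0.107 and the gripper body at 0.203, about 38 mm above what ee_pos implies. They agree with ee_pos laterally. I open, go down another 38 mm and grip again.

```bash
python3 -m inch '0 0 0 0 0 0 0;0 0 0 0 0 0 0;0 0 0 0 0 0 0;0 0 0 0 0 0 0;0 0 0 0.6 0 0 0;0 0 0 0.6 0 0 0;-1 0 0 0 0 0 0;-1 0 0 0 0 0 0;-1 0 0 0 0 0 0;-1 0 0 0 0 0 0' 8
python3 go.py .6146 .1587 .03 34.2
```

```text
time_s: 6.88
ee_pos: [0.6143, 0.1591, 0.034]
eef_rot: [3.141, -0.001, 0.594]
force: [-0.3, 0.4, 0.9]
grip_width: 0.0138
grip_force: 8.0
shift now [0.   0.02 0.13] shift in target axes [0.   0.02 0.13] turn [ 0.   -0.   -0.02]
[0.6143 0.1591 0.034 ] [ 3.141e+00 -1.000e-03  5.940e-01] t 6.875 q [0.2  0.62 1.39 0.   1.13 1.17] F [-0.3  0.4  0.9] w 0.0138 8.000141680240631
```

Pin gripped at 13.8 mm. Now I swing it along the arc.

```bash
python3 -m inch '-1 -0.05 -0.62 0 0 0 -1;-1 -0.05 -0.62 0 0 0 -1;-1 -0.05 -0.62 0 0 0 -1;-1 -0.05 -0.62 0 0 0 -1' 8
python3 go.py .466 .187 .03 124.2
python3 -m inch '-1 -0.05 -0.62 0 0 0 -1;-1 -0.05 -0.62 0 0 0 -1;-1 -0.05 -0.62 0 0 0 -1;-1 -0.05 -0.62 0 0 0 -1;-1 -0.05 -0.62 0 0 0 -1;-1 0 -0.1 0 0 0 0;-1 0 0 0 0 0 0' 8
python3 go.py .466 .187 .03 124.2
```

```text
time_s: 7.38
ee_pos: [0.5542, 0.2011, 0.0333]
eef_rot: [-3.141, 0.003, 1.298]
force: [-1.4, -10.8, -0.2]
grip_width: 0.014
grip_force: 8.0
shift now [-1.25 -2.71  0.12] shift in target axes [ 1.26 -2.7   0.11] turn [-0.01  0.01 -4.98]
[0.5542 0.2011 0.0333] [-3.141e+00  3.000e-03  1.298e+00] t 7.375 q [ 0.29  0.53  1.53 -0.    1.08  0.56] F [ -1.4 -10.8  -0.2] w 0.014 7.999997511506081
time_s: 8.25
ee_pos: [0.4645, 0.1883, 0.034]
eef_rot: [3.137, 0.0, 2.164]
force: [8.7, 9.6, -8.6]
grip_width: 0.0126
grip_force: 8.0
shift now [-0.06  0.02  0.13] shift in target axes [-0.06  0.02  0.13] turn [ 0.03  0.   -0.02]
[0.4645 0.1883 0.034 ] [3.137 0.    2.164] t 8.25 q [ 0.31  0.35  1.8   0.    0.99 -0.28] F [ 8.7  9.6 -8.6] w 0.0126 8.015419263392687
```

```bash
python3 -m inch '-0.2 0 0 0 0 0 0;-0.2 0 0 0 0 0 0;-0.2 0 0 0 0 0 0;-0.2 0 0 -0.9 0 0 0;-0.2 0 0 -0.9 0 0 0;0 0 0 -0.9 0 0 0;0.3 0 0 -0.9 0 0 0;0.3 0 0 0 0 0 1;0.3 0 0 0 0 0 1;0.3 0 0 0 0 0 1'
python3 -m inch '0.3 0 0 0 0 0 1;0.3 0 0 0 0 0 0.8;0.3 0 0 0 0 0 0'
python3 go.py .435 -.364 .14 76.4
```

```text
time_s: 9.5
ee_pos: [0.4631, 0.187, 0.1416]
eef_rot: [3.142, 0.0, 1.635]
force: [-0.1, -0.1, -0.4]
grip_width: 0.0609
grip_force: 0.0
time_s: 9.88
ee_pos: [0.4631, 0.1871, 0.1415]
eef_rot: [3.142, 0.0, 1.328]
force: [-0.4, -0.2, -0.3]
grip_width: 0.0614
grip_force: 0.0
shift now [-18.06   3.51   0.05] shift in target axes [-18.07   3.41   0.05] turn [ 0.    0.   -0.03]
[0.4631 0.1871 0.1415] [3.142 0.    1.328] t 9.875 q [ 0.31  0.21  1.7  -0.    1.23  0.55] F [-0.4 -0.2 -0.3] w 0.0614 0.0
```

```bash
python3 -m inch '0.3 -1 0.19 0 0 0 0;0.3 -1 0.19 0 0 0 0;0.3 -1 0.19 0 0 0 0;0.3 -1 0.19 0 0 0 0;0.3 -1 0.19 0 0 0 0;0.3 -1 0.19 0 0 0 0;0.3 -1 0.19 0 0 0 0;0.3 -1 0.19 0 0 0 0;0.3 -1 0.19 0 0 0 0;0.3 -1 0.19 0 0 0 0'
python3 -m inch '0.3 -1 0.19 0 0 0 0;0.3 -1 0.19 0 0 0 0;0.3 -1 0.19 0 0 0 0;0.3 -1 0.19 0 0 0 0;0.3 -1 0.19 0 0 0 0;0.3 -1 0.19 0 0 0 0;0.3 -1 0.19 0 0 0 0;0.3 -1 0.19 0 0 0 0;0.3 0 0 0 0 0 0'
python3 go.py .435 -.364 .02 76.4
python3 - <<'E'
from station import camera
from h import *
c=camera("top");np.savez("top1.npz",**c);w=camera("wrist");np.savez("w1.npz",**w)
a=cv2.resize(c["img"][120:280,240:440],(500,400));b=cv2.resize(w["img"][100:440,200:440],(283,400))
cv2.imwrite("pics/d.png",np.hstack([a,b]))
P=cloud(c)
t0=dict(np.load("top0.npz"))
def box(m,n):
    q=P[m];r=cv2.minAreaRect(q[:,:2].astype(np.float32));print(n,len(q),np.round(r[0],4),np.round(r[1],4),round(r[2],2),np.round(np.median(q,0),4))
m=np.zeros(P.shape[:2],bool);m[180:260,240:308]=1
box(m&(P[...,2]>.06)&(P[...,2]<.12),'pin')
m[:]=0;m[140:235,235:312]=1
box(m&(P[...,2]>.036)&(P[...,2]<.056),'rim')
W=fcloud(w);m=(W[...,2]>.065)&(W[...,2]<.09)&(abs(W[...,0]-.435)<.08)&(abs(W[...,1]+.364)<.08)
q=W[m];r=cv2.minAreaRect(q[:,:2].astype(np.float32));print('scraper wrist',len(q),r)
# chips in plate frame from top image
yaw=np.radians(-3.2);s=np.radians(28);O=np.array([.5443,-.0284,.075])
ex=np.array([np.cos(s)*np.cos(yaw),np.cos(s)*np.sin(yaw),np.sin(s)]);ey=np.array([-np.sin(yaw),np.cos(yaw),0]);n=np.cross(ex,ey)
I=c["img"];hsv=cv2.cvtColor(I,cv2.COLOR_BGR2HSV)
K=c["intrinsics"];V=c["view"];o=-V[:3,3]@V[:3,:3]
def pl(u,v,h=.004):
    d=np.linalg.inv(K)@[u,v,1.]@V[:3,:3];X=o+d*((O+h*n-o)@n)/(d@n)-O;return X@ex*1e3,X@ey*1e3
for nm,(u,v) in dict(copper=(338,183),fin=(372,183),oblong=(338,206),lid=(361,204)).items():print(nm,np.round(pl(u,v)))
print('corners px',np.round(proj(c,[O+x*ex+y*ey for x in(0,.19) for y in(-.13,.13)])))
E
```

```text
time_s: 11.12
ee_pos: [0.4459, -0.1188, 0.1415]
eef_rot: [3.141, 0.0, 1.331]
force: [-0.2, 0.2, 0.6]
grip_width: 0.0614
grip_force: 0.0
time_s: 12.25
ee_pos: [0.4319, -0.3629, 0.141]
eef_rot: [-3.141, -0.0, 1.328]
force: [-0.3, -0.4, -0.7]
grip_width: 0.061
grip_force: 0.0
shift now [-0.01  0.11  4.03] shift in target axes [-0.01  0.11  4.03] turn [-0.   -0.   -0.03]
[ 0.4319 -0.3629  0.141 ] [-3.141 -0.     1.328] t 12.25 q [-0.76  0.35  1.51 -0.    1.27 -0.52] F [-0.3 -0.4 -0.7] w 0.061 0.0
pin 43 [0.5162 0.1382] [0.0175 0.1343] 49.52 [0.4732 0.1764 0.0929]
rim 270 [0.6199 0.1563] [0.2384 0.1222] 1.56 [0.6222 0.1858 0.0444]
scraper wrist 5412 ((0.4322577118873596, -0.3644567131996155), (0.11426297575235367, 0.030332345515489578), 75.80773162841797)
copper [83. 51.]
fin [ 86. -38.]
oblong [21. 49.]
lid [ 28. -12.]
corners px [[405. 215.]
 [307. 212.]
 [410. 144.]
 [308. 141.]]
```

View pics/d.png

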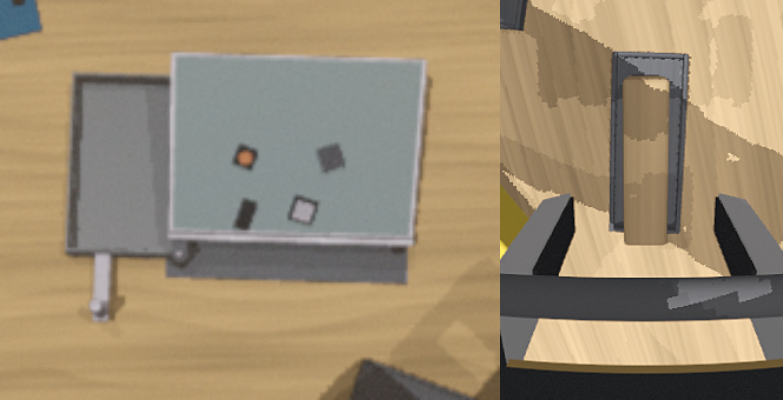

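The tray now stands alongside the plate, with its pin at crop (98,303). The scraper lies centred between the open fingers. I go down and grip it.

```bash
python3 -m inch '0.3 0 0.04 0.9 0 0 0;0.3 0 0 0.9 0 0 0;0.3 0 0 0.9 0 0 0;0.3 0 0 0.9 0 0 0;0.3 0 0 0.6 0 0 0;0.3 0 0 0.5 0 0 0;-1 0 0 0 0 0 0;-1 0 0 0 0 0 0;-1 0 0 0 0 0 0;-1 0 0 0 0 0 0' 50
python3 go.py .435 -.364 .002 76.4
python3 - <<'E'
from h import *
c=dict(np.load("top1.npz"));print('pin',ray(c,279.2,241.2,.1))
w=dict(np.load("w1.npz"));W=fcloud(w)
m=(W[...,2]>.009)&(W[...,2]<.02)&(abs(W[...,0]-.435)<.1)&(abs(W[...,1]+.364)<.1)
print('dock rim',m.sum(),cv2.minAreaRect(W[m][:,:2].astype(np.float32)))
t=ray(c,0,0,0)
for u,v in((76,75),(68,252)):print('tray edge',ray(c,240+u/2.5,120+v/2.5,.046))
E
```

```text
time_s: 13.6
ee_pos: [0.4338, -0.3622, 0.0011]
eef_rot: [3.141, 0.001, 1.327]
force: [0.1, 0.1, 3.5]
grip_width: 0.03
grip_force: 50.0
shift now [-0.05  0.05 -0.03] shift in target axes [-0.05  0.05 -0.03] turn [ 0.    0.   -0.04]
[ 0.4338 -0.3622  0.0011] [3.141e+00 1.000e-03 1.327e+00] t 13.6 q [-0.76  0.52  1.63 -0.    0.99 -0.52] F [0.1 0.1 3.5] w 0.03 50.00049948692322
pin [0.47269378 0.17564816 0.1       ]
dock rim 1790 ((0.43409669399261475, -0.3644031882286072), (0.14958418905735016, 0.06072556599974632), 74.64869689941406)
tray edge [0.73378226 0.19915725 0.046     ]
tray edge [0.53629388 0.21127897 0.046     ]
```

The scraper is gripped at 30 mm width and the dock centre is at (0.434,-0.364). I lift and turn.

```bash
python3 -m inch '-1 0 0 -0.6 0 0 0;-1 0 0 -1 0 0 0;-1 0 0 -1 0 0 0;-1 0 0 -1 0 0 0;-1 0 0 -1 0 0 0;-1 0 0 -1 0 0 0;-1 0 0 -0.4 0 0 1;-1 0 0 0 0 0 1;-1 0 0 0 0 0 1;-1 0 0 0 0 0 1' 50
python3 -m inch '-1 0 0 0 0 0 1;-1 0 0 0 0 0 1;-1 0 0 0 0 0 1;-1 0 0 0 0 0 0.9;-1 0 0 0 0 1 0;-1 0 0 0 0 1 0;-1 0 0 0 0 0.8 0;-1 0 0 0 0 0 0' 50
python3 go.py .570 -.120 .148 -3.2 -28
```

```text
time_s: 14.85
ee_pos: [0.4334, -0.3618, 0.1815]
eef_rot: [3.141, -0.0, 0.623]
force: [-0.4, -0.2, -2.5]
grip_width: 0.0301
grip_force: 50.0
time_s: 15.85
ee_pos: [0.4321, -0.3619, 0.1809]
eef_rot: [-3.141, -0.489, -0.053]
force: [0.0, -0.0, -2.1]
grip_width: 0.0296
grip_force: 50.0
shift now [ 3.16 -8.29  2.92] shift in target axes [ 3.14 -8.31  2.91] turn [-0.01 -0.    0.01]
[ 0.4321 -0.3619  0.1809] [-3.141 -0.489 -0.053] t 15.85 q [-0.97  0.11  1.8   0.47  0.97  0.44] F [ 0.  -0.  -2.1] w 0.0296 49.99870240688324
```

```bash
python3 -m inch '-1 0.32 -0.83 0.2 0 0 0;-1 0.32 -0.83 0.2 0 0 0;-1 0.32 -0.83 0.2 0 0 0;-1 0.32 -0.83 0.2 0 0 0;-1 0.32 -0.83 0.2 0 0 0;-1 0.32 -0.83 0.3 0 0 0;-1 0.32 -0.83 0.3 0 0 0;-1 0.32 -0.83 0.3 0 0 0;-1 0.32 -0.83 0.4 0 0 0;-1 0.32 -0.83 0.4 0 0 0'
python3 go.py .5931 -.1213 .1036 -3.2 -28
python3 - <<'E'
from station import camera
from h import *
w=camera("wrist");s=camera("scene");np.savez("w2.npz",**w);np.savez("s2.npz",**s)
a=cv2.resize(s["img"][180:400,220:440],(400,400));b=cv2.resize(w["img"],(400,300));b=np.vstack([b,np.zeros((100,400,3),np.uint8)])
cv2.imwrite("pics/e.png",np.hstack([a,b]))
yaw=np.radians(-3.2);sl=np.radians(28);O=np.array([.5443,-.0284,.075])
ex=np.array([np.cos(sl)*np.cos(yaw),np.cos(sl)*np.sin(yaw),np.sin(sl)]);ey=np.array([-np.sin(yaw),np.cos(yaw),0]);n=np.cross(ex,ey);B=np.c_[ex,ey,n]
for nm,P in(("scene",cloud(s)),("wrist",fcloud(w))):
    Q=(P-O)@B*1e3
    m=(abs(Q[...,1]+90)<35)&(Q[...,2]>20)&(Q[...,2]<112)&(Q[...,0]>-40)&(Q[...,0]<160)
    q=Q[m];print(nm,len(q));
    if len(q): print(np.round(np.percentile(q,[1,50,99],axis=0)))
    m=(abs(Q[...,0]-95)<90)&(abs(Q[...,1]-20)<90)&(abs(Q[...,2])<5);print(' plate res',m.sum(),np.nanmedian(Q[m],0))
E
```

```text
time_s: 17.1
ee_pos: [0.5702, -0.1184, 0.1549]
eef_rot: [3.14, -0.488, -0.05]
force: [-0.6, 0.2, -2.2]
grip_width: 0.0294
grip_force: 50.0
shift now [-0.13  0.06  1.87] shift in target axes [-0.13  0.06  1.87] turn [-0.01  0.    0.03]
[ 0.5702 -0.1184  0.1549] [ 3.14  -0.488 -0.05 ] t 17.1 q [-0.34  0.11  1.88  0.21  0.7   1.16] F [-0.6  0.2 -2.2] w 0.0294 49.99885618686676
scene 916
[[   9. -113.   59.]
 [ 108.  -97.   88.]
 [ 121.  -73.  112.]]
 plate res 4772 [ 1.14389712e+02  1.87141685e+01 -7.15095234e-02]
wrist 601
[[  74. -114.   62.]
 [  75.  -88.  102.]
 [ 120.  -62.  112.]]
 plate res 38567 [113.88060324  15.4068433    2.23311765]
```

View pics/e.png

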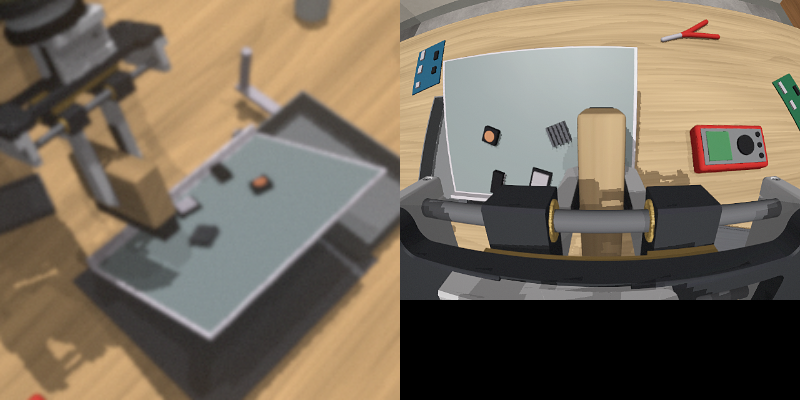

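The scene view shows the scraper held square above the plate at (145,190), to the right of all the chips, and the range data agrees with the kinematics. I lower it.

```bash
python3 -m inch '-1 -0.1 0 0.7 0 0 0;-1 0 0.05 0.7 0 0 0;-1 0 0 0.35 0 0 0;-1 0 0 0 0 0 0' 50
python3 -m inch '-1 0 0 0.1 0 0 0;-1 0 0 0.05 0 0 0'
python3 -m inch '-1 0 0 0.05 0 0 0;-1 0 0 0 0 0 0'
python3 go.py .5931 -.1213 .1036 -3.2 -28
```

```text
time_s: 17.7
ee_pos: [0.591, -0.1222, 0.1062]
eef_rot: [3.142, -0.488, -0.051]
force: [-0.0, -0.2, -1.8]
grip_width: 0.0297
grip_force: 50.0
time_s: 17.95
ee_pos: [0.5932, -0.1225, 0.1028]
eef_rot: [3.141, -0.489, -0.052]
force: [-0.8, 0.3, -1.9]
grip_width: 0.0296
grip_force: 50.0
time_s: 18.2
ee_pos: [0.5938, -0.1224, 0.1015]
eef_rot: [3.141, -0.489, -0.051]
force: [-5.2, -0.2, 3.4]
grip_width: 0.0298
grip_force: 50.0
shift now [ 0.01 -0.04 -0.07] shift in target axes [ 0.01 -0.04 -0.07] turn [-0.01 -0.    0.02]
[ 0.5938 -0.1224  0.1015] [ 3.141 -0.489 -0.051] t 18.2 q [-0.33  0.23  1.87  0.24  0.58  1.13] F [-5.2 -0.2  3.4] w 0.0298 50.0011146068573
```

Contact with about 5 N. I wipe slowly.

```bash
python3 -m inch '-1 0 -0.2 -0.02 0 0 0;-1 0 -0.4 0 0 0 0;-1 0 -0.4 0 0 0 0;-1 0 -0.4 0 0 0 0;-1 0 -0.4 0 0 0 0;-1 0 -0.4 0 0 0 0;-1 0 -0.4 0 0 0 0;-1 0 -0.4 0 0 0 0;-1 0 -0.4 0 0 0 0;-1 0 -0.4 0 0 0 0' 50
python3 - <<'E'
from station import camera
from h import *
w=camera("wrist");s=camera("scene")
a=cv2.resize(s["img"][180:380,240:460],(440,400));b=cv2.resize(w["img"][60:340,0:400],(360,252));b=np.vstack([b,np.zeros((148,360,3),np.uint8)])
cv2.imwrite("pics/f.png",np.hstack([a,b]))
E
python3 go.py .5931 -.1213 .1036 -3.2 -28
```

```text
time_s: 19.45
ee_pos: [0.5992, -0.0078, 0.1014]
eef_rot: [-3.142, -0.489, -0.052]
force: [0.1, -0.3, -1.8]
grip_width: 0.0297
grip_force: 50.0
shift now [ 0.02  3.8  -0.07] shift in target axes [ 0.04  3.8  -0.06] turn [-0.02 -0.    0.03]
[ 0.5993 -0.0074  0.1015] [-3.141 -0.489 -0.051] t 19.55 q [-0.08  0.21  1.89  0.03  0.55  1.52] F [-0.3 -0.8 -1.8] w 0.0294 49.99894380569458
```

View pics/f.png

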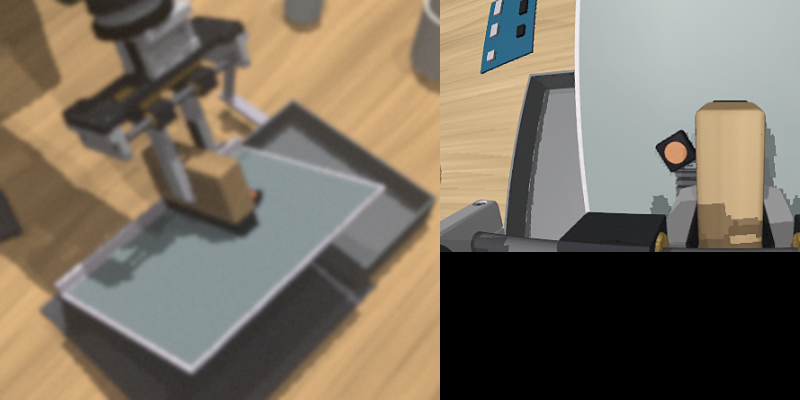

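The chips are being swept ahead of the block: the copper one is at (675,152), touching it. I continue more slowly to the edge.

```bash
python3 -m inch '-1 0 -0.25 0 0 0 0;-1 0 -0.25 0 0 0 0;-1 0 -0.25 0 0 0 0;-1 0 -0.25 0 0 0 0;-1 0 -0.2 0 0 0 0;-1 0 -0.2 0 0 0 0;-1 0 -0.2 0 0 0 0;-1 0 -0.2 0 0 0 0;-1 0 -0.2 0 0 0 0;-1 0 -0.2 0 0 0 0' 50
python3 -m inch '-1 0 -0.2 0 0 0 0;-1 0 -0.2 0 0 0 0;-1 0 -0.2 0 0 0 0;-1 0 -0.2 0 0 0 0;-1 0 -0.2 0 0 0 0;-1 0 -0.2 0 0 0 0;-1 0 -0.15 0 0 0 0;-1 0 0 0 0 0 0' 50
python3 - <<'E'
from station import camera
from h import *
w=camera("wrist");s=camera("scene")
a=cv2.resize(s["img"][180:380,240:460],(440,400));b=cv2.resize(w["img"][60:340,0:400],(360,252));b=np.vstack([b,np.zeros((148,360,3),np.uint8)])
cv2.imwrite("pics/g.png",np.hstack([a,b]))
E
python3 go.py .5931 -.1213 .1036 -3.2 -28
```

```text
time_s: 20.8
ee_pos: [0.6028, 0.0577, 0.1015]
eef_rot: [3.142, -0.489, -0.052]
force: [-0.0, -0.6, -2.4]
grip_width: 0.0294
grip_force: 50.0
time_s: 21.8
ee_pos: [0.6049, 0.0982, 0.1015]
eef_rot: [-3.142, -0.489, -0.051]
force: [0.3, 1.5, -3.2]
grip_width: 0.0301
grip_force: 50.0
shift now [ 0.02  7.31 -0.07] shift in target axes [ 0.05  7.31 -0.05] turn [-0.01 -0.    0.02]
[0.6049 0.0978 0.1015] [-3.142 -0.489 -0.052] t 21.9 q [ 0.15  0.25  1.85 -0.17  0.57  1.89] F [-0.1  0.2 -2.3] w 0.0301 49.998841881752014
```

View pics/g.png

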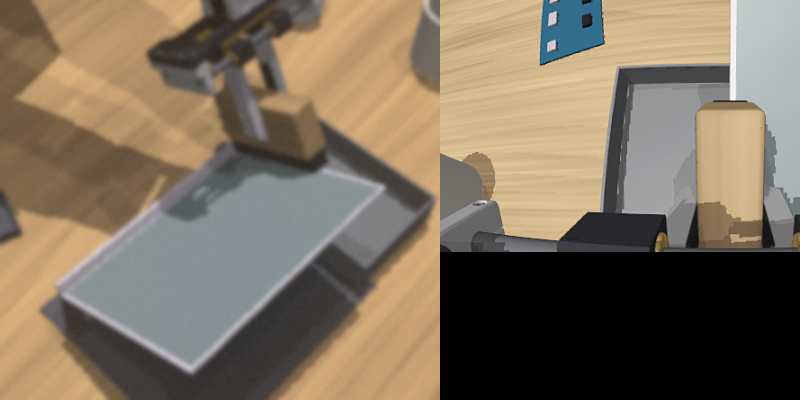

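The plate is bare from (60,290) to (330,165), and no chip shows on it ahead of the block. I give a small extra push, then lift and travel back towards the dock, checking by numbers from the top camera.

```bash
python3 -m inch '-1 0 -0.15 0 0 0 0;-1 0 -0.15 0 0 0 0;-1 0 0 0 0 0 0;-1 0 0 -0.5 0 0 0;-1 0 0 -0.9 0 0 0;-1 0 0 -0.9 0 0 0;-1 0 0 -0.7 0 0 0;-1 0 0.5 0 0 0 0;-1 0 1 0 0 0 0;-1 0 1 0 0 0 0' 50
python3 go.py .4321 -.3619 .1809 -3.2 -28
```

```text
time_s: 23.15
ee_pos: [0.5588, 0.0335, 0.1813]
eef_rot: [3.142, -0.489, -0.051]
force: [-0.8, 0.3, -2.3]
grip_width: 0.0298
grip_force: 50.0
shift now [-3.14 13.38 -1.65] shift in target axes [-3.08 13.39 -1.62] turn [-0.01 -0.    0.02]
[0.5588 0.0335 0.1813] [ 3.142 -0.489 -0.051] t 23.15 q [ 0.01  0.02  1.9  -0.04  0.73  1.66] F [-0.8  0.3 -2.3] w 0.0298 49.99867022037506
```

```bash
python3 -m inch '-1 -0.24 1 -0.12 0 0 0;-1 -0.24 1 -0.12 0 0 0;-1 -0.24 1 -0.12 0 0 0;-1 -0.24 1 -0.12 0 0 0;-1 -0.24 1 -0.12 0 0 0;-1 -0.24 1 -0.12 0 0 0;-1 -0.24 1 -0.12 0 0 0;-1 -0.24 1 -0.12 0 0 0;-1 -0.24 1 -0.12 0 0 0;-1 -0.24 1 -0.12 0 0 0' 50
python3 -m inch '-1 -0.24 1 -0.12 0 0 0;-1 -0.24 1 -0.12 0 0 0;-1 -0.24 1 -0.12 0 0 0;-1 0 0.38 -0.1 0 0 0;-1 0 0 0 0 0 0' 50
python3 go.py .4321 -.3619 .1809 -3.2 -28
python3 - <<'E'
from station import camera
from h import *
c=camera("top");np.savez("top2.npz",**c);o=dict(np.load("top1.npz"))
d=cv2.absdiff(c["img"],o["img"]).max(2)
k=np.zeros_like(d);k[135:245,260:415]=1
n,l,s,ce=cv2.connectedComponentsWithStats(((d>25)&(k>0)).astype(np.uint8))
hsv=c["img"]
for i in range(1,n):
    if s[i,4]>8: 
        u,v=ce[i];p=ray(c,u,v,.02);print(np.round(ce[i]),s[i,2:5],'floor xy',np.round(p,3),'bgr',c["img"][l==i].mean(0).round(),'was',o["img"][l==i].mean(0).round())
E
```

```text
time_s: 24.4
ee_pos: [0.4628, -0.2621, 0.1793]
eef_rot: [3.141, -0.489, -0.051]
force: [0.3, -0.0, -2.0]
grip_width: 0.0293
grip_force: 50.0
time_s: 25.02
ee_pos: [0.4327, -0.3613, 0.1812]
eef_rot: [3.142, -0.489, -0.052]
force: [-0.8, 1.2, -2.6]
grip_width: 0.0298
grip_force: 50.0
shift now [-0.02  0.02  0.  ] shift in target axes [-0.02  0.02  0.  ] turn [-0.01 -0.    0.02]
[ 0.4327 -0.3613  0.1812] [ 3.142 -0.489 -0.052] t 25.025 q [-0.97  0.11  1.8   0.47  0.97  0.44] F [-0.8  1.2 -2.6] w 0.0298 49.99893128871918
[338. 182.] [10 11 78] floor xy [0.643 0.016 0.02 ] bgr [145. 145. 136.] was [ 78.  91. 111.]
[372. 183.] [11 12 95] floor xy [ 0.639 -0.079  0.02 ] bgr [145. 146. 136.] was [93. 92. 92.]
[301. 194.] [ 12  14 122] floor xy [0.612 0.118 0.02 ] bgr [76. 77. 80.] was [125. 125. 125.]
[338. 206.] [10 14 86] floor xy [0.577 0.018 0.02 ] bgr [145. 146. 137.] was [71. 73. 74.]
[361. 204.] [13 12 88] floor xy [ 0.581 -0.046  0.02 ] bgr [144. 145. 135.] was [122. 120. 121.]
[304. 210.] [11 11 62] floor xy [0.568 0.112 0.02 ] bgr [68. 70. 76.] was [126. 125. 126.]
```

All four chips are off the plate. Two blobs show in the tray, and the rest is hidden under the plate's edge. Before docking I look over the tray with the wrist camera, since there is ample time.

```bash
python3 -m inch '-1 0 0 0 0 -1 0;-1 0 0 0 0 -1 0;-1 0 0 0 0 -0.8 0;-1 0.02 -1 0 0 0 0;-1 0.02 -1 0 0 0 0;-1 0.02 -1 0 0 0 0;-1 0.02 -1 0 0 0 0;-1 0.02 -1 0 0 0 0;-1 0.02 -1 0 0 0 0;-1 0.02 -1 0 0 0 0' 50
python3 -m inch '-1 0.02 -1 0 0 0 0;-1 0.02 -1 0 0 0 0;-1 0.02 -1 0 0 0 0;-1 0.02 -1 0 0 0 0;-1 0.02 -1 0 0 0 0;-1 0.02 -1 0 0 0 0;-1 0.02 -1 0 0 0 0;-1 0.02 -1 0 0 0 0;-1 0.02 -1 0 0 0 0;-1 0.02 -1 0 0 0 0' 50
python3 -m inch '-1 0 -1 0 0 0 0;-1 0 -1 0 0 0 0;-1 0 -1 0 0 0 0;-1 0 0 0 0 0 0' 50
python3 - <<'E'
from station import camera,ctrl
from h import *
w=camera("wrist");np.savez("w3.npz",**w);P=fcloud(w);I=w["img"]
print(ctrl.get_obs()["ee_pos"])
g=cv2.cvtColor(I,cv2.COLOR_BGR2GRAY)
yaw=np.radians(-3.4);H=np.array([.526,.0985]);X=(P[...,:2]-H)
a=X[...,0]*np.cos(yaw)+X[...,1]*np.sin(yaw);b=-X[...,0]*np.sin(yaw)+X[...,1]*np.cos(yaw)
ins=(P[...,2]<.04)&(P[...,2]>-.01)&(a>-.02)&(a<.25)&(b>-.06)&(b<.16)
# floor: z~.011 ; chips: z .017-.035
fl=ins&(abs(P[...,2]-.011)<.004);print('floor extent a,b',np.percentile(a[fl],[1,99]),np.percentile(b[fl],[1,99]))
m=(ins&(P[...,2]>.0155)&(a>.005)).astype(np.uint8);m=cv2.morphologyEx(m,cv2.MORPH_OPEN,np.ones((3,3)))
n,l,s,ce=cv2.connectedComponentsWithStats(m)
for i in range(1,n):
    if s[i,4]>25:
        k=l==i;print(np.round(ce[i]),s[i,2:5],'a,b mm',np.round(1e3*np.percentile(a[k],[2,50,98])),np.round(1e3*np.percentile(b[k],[2,50,98])),'z',np.round(1e3*np.percentile(P[k][:,2],[5,50,95])),'bgr',I[k].mean(0).round())
E
```

```text
time_s: 26.32
ee_pos: [0.4477, -0.1497, 0.1812]
eef_rot: [3.141, -0.001, -0.05]
force: [-0.2, -0.2, -2.9]
grip_width: 0.0299
grip_force: 50.0
time_s: 27.58
ee_pos: [0.4685, 0.1494, 0.1812]
eef_rot: [-3.141, -0.001, -0.05]
force: [0.6, -0.2, -1.9]
grip_width: 0.03
grip_force: 50.0
time_s: 28.08
ee_pos: [0.4728, 0.2395, 0.1809]
eef_rot: [-3.141, 0.0, -0.048]
force: [0.2, -1.0, -2.8]
grip_width: 0.0297
grip_force: 50.0
[0.47296668 0.23842839 0.1809012 ]
floor extent a,b [0.00864746 0.17741755] [-0.00387631  0.1123774 ]
[456.  90.] [  28  154 1700] a,b mm [ 14.  56. 173.] [-4. -3. 21.] z [18. 27. 38.] bgr [59. 58. 58.]
[432.  82.] [ 33  33 769] a,b mm [66. 81. 96.] [14. 28. 41.] z [21. 29. 33.] bgr [76. 73. 73.]
[423. 120.] [ 23  32 475] a,b mm [25. 41. 55.] [24. 35. 45.] z [20. 21. 23.] bgr [112. 108. 112.]
```

```bash
python3 - <<'E'
from h import *
w=dict(np.load("w3.npz"));P=fcloud(w);I=w["img"]
yaw=np.radians(-3.4);H=np.array([.526,.0985]);X=(P[...,:2]-H)
a=X[...,0]*np.cos(yaw)+X[...,1]*np.sin(yaw);b=-X[...,0]*np.sin(yaw)+X[...,1]*np.cos(yaw)
hsv=cv2.cvtColor(I,cv2.COLOR_BGR2HSV);sub=np.zeros(a.shape,bool);sub[20:200,330:475]=1
m=(sub&(P[...,2]>.0155)&(a>.005)&(a<.185)&(b>.001)&(b<.1)&(P[...,2]<.05)).astype(np.uint8)
n,l,s,ce=cv2.connectedComponentsWithStats(m)
for i in range(1,n):
    if s[i,4]>25:
        k=l==i;print(np.round(ce[i]),s[i],'a',np.round(1e3*np.percentile(a[k],[2,50,98])),'b',np.round(1e3*np.percentile(b[k],[2,50,98])),'z hist',np.histogram(P[k][:,2]*1e3,[15,19,23,27,31,35,40,50])[0])
cop=(hsv[...,0]<20)&(hsv[...,1]>90)&sub&(P[...,2]<.05)&(a>0)&(a<.19)&(b>-.005)&(b<.12)
print('copper',cop.sum(),np.argwhere(cop).mean(0) if cop.any() else 0)
g=cv2.cvtColor(I,cv2.COLOR_BGR2GRAY)[60:140:2,400:470:2]
for r in g: print(' '.join('%3d'%x for x in r))
E
```

```text
[431.  82.] [416  65  33  33 784] a [66. 81. 96.] b [14. 28. 42.] z hist [ 14 258 108  86 318   0   0]
[423. 120.] [412 104  24  33 487] a [25. 41. 56.] b [24. 35. 45.] z hist [ 14 457  16   0   0   0   0]
[445. 122.] [436 109  19  27 448] a [27. 40. 52.] b [ 1. 13. 22.] z hist [  0  53 222 172   1   0   0]
[417. 153.] [364 150  98   7 241] a [5. 6. 8.] b [ 2. 46. 97.] z hist [  0   0   0   1   2   2 236]
copper 330 [150.82121212 381.67272727]
172 171 173 172 171 170 171 169 172 172 171 172 171 170 161 149 149 151 150 151 151 151 148 152 149 150 149 154  68  78  76  78  78  61 158
173 172 172 173 171 171 171 172 170 172 171 171 172 170 166 148 150 150 150 149 149 151 149 149 150 149 148 153  70  76  77  79  78  71 159
172 173 172 173 172 173 171 171 174 170 173 172 170 171 172 150 152 150 152 155 157 160 152 150 150 151 149 154  77  78  77  78  77  71 157
172 173 173 173 174 171 172 172 172 171 172 173 172 174 179 158 157 153 103  49  21  28 127 152 149 150 151 156  79  78  77  77  76  71 164
173 174 173 172 174 172 172 172 171 171 172 174 172 149  58  35  44  54  50  48  43  44   6 
[... 4247 characters left out ...]

122 123 121 124 123 123 122 124  98  81 130  28  46 121 160 141 194 154  75  17  34  31  24  21  24  24  24  24  22  62  65  61  63  66  80
124 122 122 123 122 122 122 122 123 108  81 180 192 124 137  81  73  27  69  22  26  29  23  23  28  26  20  18  28  71  61  63  63  63  74
122 124 121 123 123 123 123 120 125  99 108 158  67  27  15  96 100 124  82  55  53  34  13  16  18  17  16  25  22  66  64  64  65  60  87
125 122 122 122 122 123 123 120 122 126  65  47  70 116 121 121 119 123  88  79  80  83  84  83  82  79  76  75  54  66  63  61  61  58 103
120 123 123 123 125 121 122 124 121 122 125 127 124 125 122 122 120 106  93  95  95  97  94  95  92  87  90  85  64  68  64  64  62  61 106
```

The wrist camera data accounts for four chips inside the tray walls: the finned one at tray (41,35), a dark one at (40,13), and two lying over one another at (81,28). All are below the height limit. I return to the dock.

```bash
python3 -m inch '-1 -0.02 0.8 0 0 0 0;-1 -0.02 1 0 0 0 0;-1 -0.02 1 0 0 0 0;-1 -0.02 1 0 0 0 0;-1 -0.02 1 0 0 0 0;-1 -0.02 1 0 0 0 0;-1 -0.02 1 0 0 0 0;-1 -0.02 1 0 0 0 0;-1 -0.02 1 0 0 0 0;-1 -0.02 1 0 0 0 0' 50
python3 -m inch '-1 -0.02 1 0 0 0 0;-1 -0.02 1 0 0 0 0;-1 -0.02 1 0 0 0 0;-1 -0.02 1 0 0 0 0;-1 -0.02 1 0 0 0 0;-1 -0.02 1 0 0 0 0;-1 -0.02 1 0 0 0 0;-1 -0.02 1 0 0 0 0;-1 -0.02 1 0 0 0 0;-1 -0.02 1 0 0 0 0' 50
python3 -m inch '-1 0 0.2 0 0 0 -1;-1 0 0 0 0 0 -1;-1 0 0 0 0 0 -1;-1 0 0 0 0 0 -1;-1 0 0 0 0 0 -1;-1 0 0 0 0 0 -1;-1 0 0 0 0 0 -1;-1 0 0 0 0 0 -0.9;-1 0 0 0 0 0 0' 50
python3 go.py .4338 -.3622 .003 76.0
```

```text
time_s: 29.38
ee_pos: [0.4519, -0.0571, 0.1812]
eef_rot: [3.141, -0.001, -0.052]
force: [-0.3, 0.7, -3.0]
grip_width: 0.0297
grip_force: 50.0
time_s: 30.62
ee_pos: [0.4304, -0.3561, 0.1812]
eef_rot: [3.141, -0.0, -0.052]
force: [-0.9, 0.0, -2.3]
grip_width: 0.03
grip_force: 50.0
time_s: 31.75
ee_pos: [0.4304, -0.3612, 0.1812]
eef_rot: [3.141, 0.0, 1.326]
force: [-0.6, -0.1, -2.4]
grip_width: 0.0294
grip_force: 50.0
shift now [-0.    0.12  5.94] shift in target axes [-0.01  0.12  5.94] turn [ 0.  0. -0.]
[ 0.4304 -0.3612  0.1812] [3.141 0.    1.326] t 31.75 q [-0.76  0.32  1.47 -0.    1.36 -0.52] F [-0.6 -0.1 -2.4] w 0.0294 49.997894167900085
```

```bash
python3 -m inch '-1 0 0.12 0.9 0 0 0;-1 0 0 0.9 0 0 0;-1 0 0 0.9 0 0 0;-1 0 0 0.9 0 0 0;-1 0 0 0.9 0 0 0;-1 0 0 0.7 0 0 0;-1 0 0 0.4 0 0 0;-1 0 0 0.2 0 0 0;-1 0 0 0.1 0 0 0;-1 0 0 0 0 0 0' 50
python3 go.py .4338 -.3622 .0011 76.0
```

```text
time_s: 33.0
ee_pos: [0.4345, -0.3622, 0.0044]
eef_rot: [3.141, 0.0, 1.327]
force: [-0.8, -0.6, -2.3]
grip_width: 0.0298
grip_force: 50.0
shift now [-0.   -0.02  0.11] shift in target axes [-0.   -0.02  0.11] turn [0. 0. 0.]
[ 0.4345 -0.3622  0.0044] [3.141 0.    1.327] t 33.0 q [-0.76  0.52  1.62 -0.    1.   -0.52] F [-0.8 -0.6 -2.3] w 0.0298 49.99884366989136
```

```bash
python3 -m inch '-1 0 0 0.1 0 0 0;-1 0 0 0.02 0 0 0;-1 0 0 0 0 0 0' 50
python3 -m inch '-0.1 0 0 0 0 0 0;0.1 0 0 0 0 0 0;0.3 0 0 0 0 0 0;0.3 0 0 0 0 0 0;0.3 0 0 -0.5 0 0 0;0.3 0 0 -0.9 0 0 0;0.3 0 0 -0.9 0 0 0;0.3 0 0 -0.9 0 0 0;0.3 0 0 -0.9 0 0 0;0.3 0 0 -0.6 0 0 0'
python3 - <<'E'
from station import camera
from h import *
w=camera("wrist");W=fcloud(w)
for n,z0,z1 in(("scraper",.065,.09),("dock",.009,.02)):
    m=(W[...,2]>z0)&(W[...,2]<z1)&(abs(W[...,0]-.435)<.09)&(abs(W[...,1]+.364)<.09);print(n,m.sum(),cv2.minAreaRect(W[m][:,:2].astype(np.float32)),np.median(W[m][:,2]))
c=camera("top");o=dict(np.load("top2.npz"));d=cv2.absdiff(c["img"],o["img"]).max(2)
print('tray/plate change px',(d[135:245,260:415]>25).sum(),'mug/flask',(d[165:280,155:220]>25).sum())
o=dict(np.load("top1.npz"));d=cv2.absdiff(c["img"],o["img"]).max(2);print('meter',(d[165:210,440:505]>25).sum(),'mugflask vs 1',(d[165:280,155:220]>25).sum())
E
python3 go.py .4338 -.3622 .0011 76.0
```

```text
time_s: 33.38
ee_pos: [0.4347, -0.3624, 0.0011]
eef_rot: [3.141, 0.001, 1.327]
force: [-0.7, 1.4, 4.9]
grip_width: 0.0298
grip_force: 50.0
time_s: 34.62
ee_pos: [0.4346, -0.3623, 0.1436]
eef_rot: [3.14, 0.001, 1.327]
force: [0.1, 0.2, -0.2]
grip_width: 0.0611
grip_force: 0.0
scraper 5299 ((0.4337518811225891, -0.3648049235343933), (0.11439758539199829, 0.029675625264644623), 76.04875183105469) 0.08042692242674264
dock 1666 ((0.4340030550956726, -0.3643292784690857), (0.1495388150215149, 0.06031658500432968), 74.45911407470703) 0.015195306251710484
tray/plate change px 0 mug/flask 0
meter 21 mugflask vs 1 0
shift now [ 0.01 -0.06  4.75] shift in target axes [ 0.   -0.04  4.75] turn [0.02 0.01 0.  ]
[ 0.435  -0.3626  0.1436] [3.139e+00 2.000e-03 1.327e+00] t 34.725 q [-0.76  0.35  1.51 -0.    1.28 -0.52] F [ 0.1 -0.2 -0.1] w 0.061 0.0
```

The scraper stands centred in its dock and released, and the tray, chips and bystanders are unchanged. I hand in.

```bash
python3 -c "
from station import ticket
print(ticket.hand_in())"
```

```text
the job is handed in; nothing more can be done
None
```

I handed the job in at about 35 s: the tray is out to its stop, all four chips read as in it by wrist-camera range data (two overlapping), the scraper is back upright in its dock and released, and the meter, mug and flask show no movement; no verdict came back.

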